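# Put the tamper away in its own hole

### The job

Put away the wooden tamper that lies alone on the plywood board: first stand it upright on its foot on that board and let go of it, then take it again from above and lower it gently by hand, shank down, into the hole of the rack that matches its shank, until it is fully home, and let go. Leave the two tampers on the marble slab, the whisk, and the saucer with its silicone lid where they are.

Things in the scene. Friction and masses are not known exactly. Their poses are not given: they have to be found in the camera images.
- tamper24_center (a point): Loose wooden tamper, about 100 g, lying on its side: a square grip block (48 x 48 mm, 46 mm long) with, on one end, a round shank 24 mm in diameter, 40 mm long, ending in a flat foot. Point: centre of the grip block, 63 mm from the foot, 24 mm above what it lies on. x runs from the foot to the grip's free end (up when it stands on its foot); y, z are square to the grip's flat sides.
- tamper24_foot (a point): Centre of the foot (flat end of the 24 mm shank) of that tamper; axes as at its centre point.
- tamper24: The same 24 mm tamper as a body; its origin lies on the side of the grip block that faces down at the start (24 mm from the centre point along its z).
- tamper29_center (a point): Loose wooden tamper, about 100 g, lying on its side: a square grip block (48 x 48 mm, 46 mm long) with, on one end, a round shank 29 mm in diameter, 40 mm long, ending in a flat foot. Point: centre of the grip block, 63 mm from the foot, 24 mm above what it lies on. x runs from the foot to the grip's free end (up when it stands on its foot); y, z are square to the grip's flat sides.
- tamper29_foot (a point): Centre of the foot (flat end of the 29 mm shank) of that tamper; axes as at its centre point.
- tamper29: The same 29 mm tamper as a body; its origin lies on the side of the grip block that faces down at the start (24 mm from the centre point along its z).
- tamper34_center (a point): Loose wooden tamper, about 100 g, lying on its side: a square grip block (48 x 48 mm, 46 mm long) with, on one end, a round shank 34 mm in diameter, 40 mm long, ending in a flat foot. Point: centre of the grip block, 63 mm from the foot, 24 mm above what it lies on. x runs from the foot to the grip's free end (up when it stands on its foot); y, z are square to the grip's flat sides.
- tamper34_foot (a point): Centre of the foot (flat end of the 34 mm shank) of that tamper; axes as at its centre point.
- tamper34: The same 34 mm tamper as a body; its origin lies on the side of the grip block that faces down at the start (24 mm from the centre point along its z).
- rack_top (a point): Rack: dark wooden block fixed to the counter, 75 (x) x 240 (y) x 55 mm tall, with a graded row of five round blind holes along its y, 46 mm apart, 44 mm deep, mouths lightly chamfered, for shanks of 19, 24, 29, 34, 39 mm from its -y to its +y end, each 1.5 mm wider than its shank. Point: middle of its top face, z up. A tamper fully home rests with its grip block on the top face.
- rack_hole0 (a point): Centre of the mouth of the rack's hole for a 19 mm shank, at the level of the rack's top face.
- rack_hole1 (a point): Centre of the mouth of the rack's hole for a 24 mm shank, at the level of the rack's top face.
- rack_hole2 (a point): Centre of the mouth of the rack's hole for a 29 mm shank, at the level of the rack's top face.
- rack_hole3 (a point): Centre of the mouth of the rack's hole for a 34 mm shank, at the level of the rack's top face.
- rack_hole4 (a point): Centre of the mouth of the rack's hole for a 39 mm shank, at the level of the rack's top face.
- board_top (a point): Middle of the top face of a thin plywood board fixed to the counter, 180 mm (its x) by 200 mm (its y), 10 mm thick, with one tamper lying on it.
- slab_top (a point): Middle of the top face of a thin marble slab fixed to the counter, 110 mm (its x) by 300 mm (its y), 10 mm thick, at the far side, with the other two tampers lying on it.
- whisk: Bystander: aluminium whisk lying on the counter, 240 mm long along its x and up to 54 mm tall; origin on the counter, near its middle.
- saucer: Bystander: white ceramic saucer, 136 mm across and 18 mm tall; origin at the middle of its underside.
- lid: Bystander: grey silicone lid with a small knob, 70 mm across, lying in the saucer; origin at the middle of its underside.

How it is judged:
By the outcome, as a careful person would: the job done as asked, in the order asked, and still so for the second after the job is handed in, with the robot touching nothing.
It also fails if it takes over 72 s, if anything falls off the work surface, if the arm or the gripper's body presses on something with over 40 N, if the wrist force passes 120 N, or if a joint passes its speed limit or range.

### The arm

A 6-joint arm with a two-finger parallel gripper is mounted at the origin on the work surface. World frame = base frame: x ahead of the robot, y to its left, z up, the work surface at z = 0. Lengths are in mm, angles in rad, forces in N, time in s.
With the tool pointing down it reaches from about 300 to 775 mm from the base axis. Payload 14.6 kg.
Tool frame: the origin (TCP) lies midway between the tips of the shut fingers; the grasp point (between the pads) lies 19 mm behind it (manip.hold_point_z is the distance from the TCP to the grasp point, in mm); z points along the fingers, y is the direction in which the jaws open and shut (so a half turn about z gives the same grasp; the last joint's range is limited). The gripper opens to 94 mm and grips with 3 to 60 N. Pads are 16 mm wide; open, the fingers measure 119 mm over their backs; the gripper's body (75 mm by 177 mm) begins 78 mm behind the grasp point.
Start: joints at [1.087, 0.3, 1.521, -0, 1.321, -0.067], TCP at [222.656, 502.905, 205.446] pointing down, gripper open.
Joint ranges: [-3.03, 3.03], [-0.79, 2.21], [0.23, 2.52], [-1.04, 4.18], [0, 3.07], [-2.55, 2.55]. Speed limits (rad/s): [2.22, 2.22, 2.57, 3.14, 3.14, 3.14].

### API

Orientations are given as [roll, pitch, yaw] about the fixed x, y, z axes, in that order (R = Rz(yaw) Ry(pitch) Rx(roll)).
In Python, from cell import manip gives the robot as it stands.
- The arm moves only by the shell command python3 -m crank 'ROWS' [OPENING] [FORCE]. ROWS is JSON, a list of rows, each an object with "offset": the shift along the world's x, y, z in m, a list of three; "spin": the turn about the world's z in degrees. In form: [{"offset": [dx, dy, dz], "spin": spin}, ...]. A call has exactly 8 rows; each row is the pose to reach, as a shift and turn from the pose measured when the call began; what a row does not reach only later rows make up. A row lasts 1/12 s, in which the tool goes at most 41.7 mm and 7.16 degrees, less where a joint would pass 70% of its speed; a pose out of reach is approached as far as the arm can. A call with a gripper value outside its range is refused whole. OPENING is the opening, from 0 (shut) to 1 (fully open), set as the call begins (- or left out, the last holds). The fingers move at their own pace and stop on an object; FORCE is the grip in N (left out, the last holds). Time passes only in rows, so rows that repeat a pose let the fingers close, or fill a call up. It gives the time, the measured TCP pose, the force and the opening at its end, in the units of the state.
- manip.read_state(): the state, without advancing time (a new reading comes with each control period).
- manip.camera(name): name is "scene" or "side" or "wrist"; returns a dict with "pixels" (420x560x3 uint8, red, green, blue), "fx", "fy", "cx", "cy" (pixels), "k1" (the pictures are not rectified: a ray, as slopes to the right and down, at radius r is drawn at 1 + k1 r^2 times it, then the intrinsics apply), "extrinsics" (4x4, takes a point from world to camera coordinates); the wrist camera has in their place "hand_eye" (4x4, takes a point from camera to tool coordinates, whose origin is the TCP and whose axes are the flange's). Camera axes: x right, y down, z forward; pixel columns grow to the right and rows downward; lengths in mm; the calibration is good to about 2 mm. A picture is of the moment at which its call begins: read the wrist's pose just before it. There is no depth.
- manip.sign_off(): hands the job in, once; it reports no verdict.
Trained networks look in a picture, given as the dict that the camera call returned (one of the last four; its "shot" number tells which), for a name from the list of things; names that differ only in an ending like _2 or _b are one class to them, and where a whole thing is asked for, a point or a joint stands for the part that bears it (a point fixed in the world has none). Each returns a list of dicts, best first, with "conf" (0 to 1); they miss things now and then, are a little off and sometimes report something else, mostly with a low value. They report only what shows in the picture. A call takes as long as a camera call.
- manip.search_frame(picture, name): "location" ([x, y, z] in mm, in world coordinates, good to about 4 mm: the middle of the surface that is visible of it).
- manip.masks_of(picture, name): "mask" (420x560 bool, what is visible of it).
The state is a dict: "clock": time; "joints": joint angles; "qd": joint speeds; "effort": joint torques, N m; "eef_pos": TCP position; "eef_rot": TCP orientation; "wrist_force": force on the tool from outside, world axes, zero at the start; "moment": the same for the moment, N m; "finger_gap": finger opening in mm.
Only numpy, scipy, OpenCV 4.12 (cv2) and the standard library are available. Lean on these libraries where they do the work, as an engineer would, in place of code of your own. Each camera call takes 0.05 s, during which the arm holds its last target. There are 200 camera calls.

## Working session

There is one attempt and no reset: what is moved stays moved. The work goes in short steps, Python scripts to look and compute and a shell command to move; the robot and the scene stay as the last step left them, time stands still between calls to the robot, and variables do not carry over. Pictures are saved under pics/ and viewed, about 8 in all and at most 12, crops included, and the job is handed in when it is done.

```bash
mkdir -p pics; cat > h.py <<'E'
import numpy as np, cv2
from cell import manip
from scipy.spatial.transform import Rotation as R
def w2c(p, st):  # world->camera 4x4
    if "extrinsics" in p: return np.array(p["extrinsics"])
    T=np.eye(4); T[:3,:3]=R.from_euler('xyz',st["eef_rot"]).as_matrix(); T[:3,3]=st["eef_pos"]
    return np.linalg.inv(T@np.array(p["hand_eye"]))
def proj(p,X,st=None):
    E=w2c(p,st); c=np.atleast_2d(X)@E[:3,:3].T+E[:3,3]; s=c[:,:2]/c[:,2:]
    s=s*(1+p["k1"]*(s**2).sum(1,keepdims=True))
    return s*[p["fx"],p["fy"]]+[p["cx"],p["cy"]]
def back(p,uv,z,st=None):  # pixels -> world on plane z
    E=w2c(p,st); d=(np.atleast_2d(uv)-[p["cx"],p["cy"]])/[p["fx"],p["fy"]]; s=d.copy()
    for _ in range(20): s=d/(1+p["k1"]*(s**2).sum(1,keepdims=True))
    r=np.c_[s,np.ones(len(s))]@E[:3,:3]; o=-E[:3,:3].T@E[:3,3]
    return o+r*((z-o[2])/r[:,2:])
def save(p,n): cv2.imwrite("pics/"+n,cv2.cvtColor(p["pixels"],cv2.COLOR_RGB2BGR))
E
python3 - <<'E'
from h import *
np.set_printoptions(precision=1,suppress=True)
st=manip.read_state(); print(st["eef_pos"],st["eef_rot"],manip.hold_point_z)
for c in ("scene","side"):
    p=manip.camera(c); save(p,c+"0.png")
    for n in ("tamper24_center","tamper24","tamper29","tamper34","rack_top","rack_hole1","board_top","slab_top","whisk","saucer"):
        try: print(c,n,[(np.array(d["location"]),round(d["conf"],2)) for d in manip.search_frame(p,n)][:2])
        except Exception as e: print(c,n,e)
p=manip.camera("wrist"); save(p,"wrist0.png")
E
```

```text
[222.5 502.7 204.9] [-3.1 -0.   2.7] 18.8
scene tamper24_center [(array([789.4, -56.3,  48.1]), 0.63), (array([ 517.5, -283.2,   47.4]), 0.25)]
scene tamper24 [(array([791. ,  86.4,  47.5]), 0.96), (array([533.8, 250.6,  47.1]), 0.94)]
scene tamper29 [(array([791. ,  86.4,  47.5]), 0.96), (array([533.8, 250.6,  47.1]), 0.94)]
scene tamper34 [(array([791. ,  86.4,  47.5]), 0.96), (array([533.8, 250.6,  47.1]), 0.94)]
scene rack_top [(array([ 516.6, -284.7,   50.9]), 0.95), (array([602.7,  -5.6,  14.3]), 0.51)]
scene rack_hole1 [(array([ 515.3, -286.2,   48.9]), 0.88), (array([532.8, 243.9,  44.6]), 0.16)]
scene board_top [(array([554.1, 226.6,   9.9]), 0.74), (array([ 517.6, -289.6,   46.7]), 0.32)]
scene slab_top [(array([804.5,  21.1,  10.5]), 0.87)]
scene whisk [(array([430.6, -22.4,  34.4]), 0.72)]
scene saucer [(array([590.2,  -3.1,   9.3]), 0.95), (array([427. , -22.9,  33.8]), 0.53)]
side tamper24_center [(array([760.2, -67.8,  47.7]), 0.88), (array([765. ,  78.5,  42.5]), 0.32)]
side tamper24 [(array([762.3,  79.6,  44. ]), 0.95), (array([514.8, 223.8,  42.3]), 0.91)]
side tamper29 [(array([762.3,  79.6,  44. ]), 0.95), (array([514.8, 223.8,  42.3]), 0.91)]
side tamper34 [(array([762.3,  79.6,  44. ]), 0.95), (array([514.8, 223.8,  42.3]), 0.91)]
side rack_top [(array([ 486.4, -315.7,   53.4]), 0.93)]
side rack_hole1 [(array([ 488.2, -311.9,   55.1]), 0.64), (array([759.2, -72.5,  41.1]), 0.64)]
side board_top [(array([506.6, 219.4,   7.1]), 0.98), (array([ 488.4, -315.5,   49.6]), 0.57)]
side slab_top [(array([756.2, -37. ,  13.6]), 0.89), (array([504.8, 215.9,   5.9]), 0.61)]
side whisk [(array([377.4, -21.2,  20.8]), 0.65)]
side saucer [(array([609.9,  11.7,  12.3]), 0.61)]
```

View pics/scene0.png

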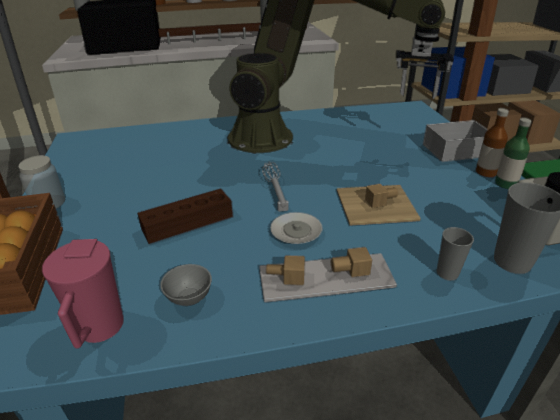

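View pics/side0.png

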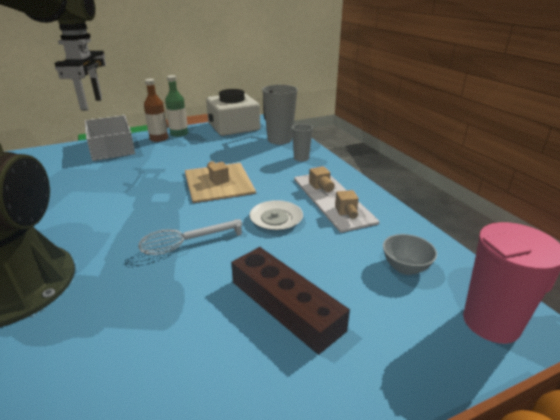

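```bash
python3 -m crank '[{"offset":[0.028,-0.026,0.008],"spin":0},{"offset":[0.056,-0.053,0.016],"spin":0},{"offset":[0.084,-0.079,0.024],"spin":0},{"offset":[0.112,-0.105,0.032],"spin":0},{"offset":[0.14,-0.13,0.04],"spin":0},{"offset":[0.168,-0.157,0.05],"spin":0},{"offset":[0.196,-0.183,0.05],"spin":0},{"offset":[0.225,-0.21,0.05],"spin":0}]' 1
python3 - <<'E'
from h import *
np.set_printoptions(precision=1,suppress=True)
st=manip.read_state(); print(st["eef_pos"],st["eef_rot"],st["wrist_force"])
p=manip.camera("wrist"); save(p,"w1.png"); print(np.array(p["hand_eye"]),p["fx"],p["k1"])
for n in ("tamper24","tamper24_center","tamper24_foot","tamper29_foot","tamper34_foot"):
    print(n,[(np.array(d["location"]),round(d["conf"],2)) for d in manip.search_frame(p,n)][:3])
E
```

```text
clock: 1.82
eef_pos: [448.9, 291.5, 256.3]
eef_rot: [3.14, 0.001, 2.725]
wrist_force: [-0.2, 0.9, 0.2]
finger_gap: 94.0
[448.9 291.5 256.3] [3.1 0.  2.7] [-0.2  0.9  0.2]
[[   0.    -1.    -0.2   70.8]
 [   1.     0.    -0.    -0.1]
 [   0.    -0.2    1.  -180.2]
 [   0.     0.     0.     1. ]] 366.53438186851236 -0.030062082668351472
tamper24 [(array([511.8, 261.4,  60.3]), 0.59)]
tamper24_center []
tamper24_foot []
tamper29_foot [(array([518.2, 264. ,  57. ]), 0.56), (array([616.7,   7.2,  10.7]), 0.38)]
tamper34_foot [(array([644.8,   2.2,  15.4]), 0.46)]
```

View pics/w1.png

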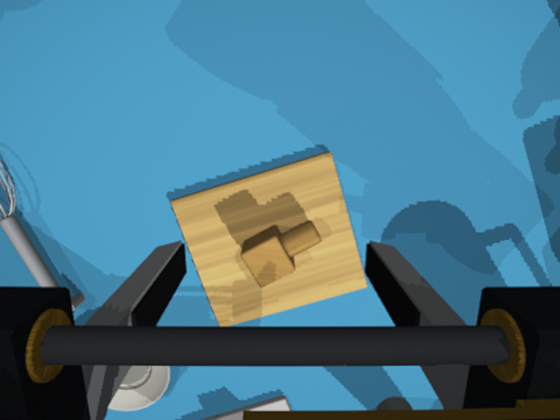

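```bash
python3 - <<'E'
import cv2
i=cv2.imread("pics/w1.png")[205:300,225:345]
cv2.imwrite("pics/w1c.png",cv2.convertScaleAbs(cv2.resize(i,(720,570),interpolation=cv2.INTER_CUBIC),alpha=1.3,beta=10))
E
```

```text
(no output)
```

View pics/w1c.png

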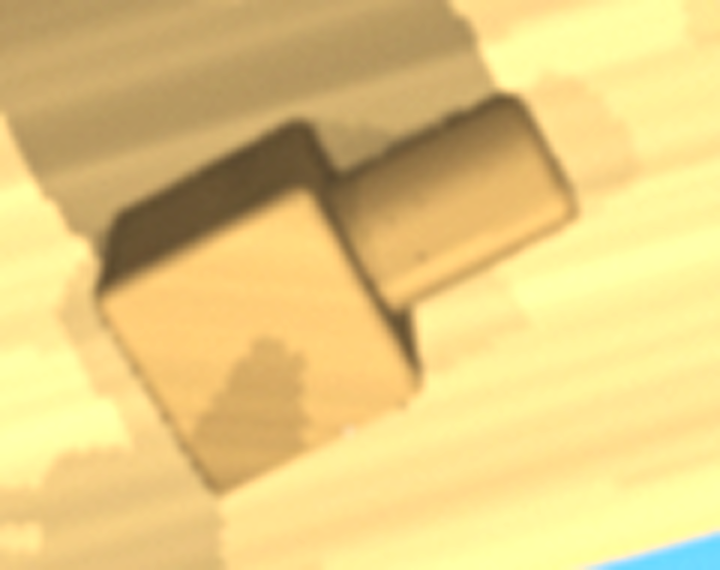

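```bash
cat > meas.py <<'E'
from h import *
from scipy.optimize import least_squares
import pickle
np.set_printoptions(precision=2,suppress=True)
st=manip.read_state(); p=manip.camera("wrist")
uv=np.array([[100,292],[302,188],[415,388],[220,492]])/6+[225,205]-.4
W=back(p,uv,58,st); print(W[:,:2]); print([np.linalg.norm(W[i]-W[(i+1)%4]) for i in range(4)])
c=W.mean(0); d=(W[1]-W[0]+W[2]-W[3])[:2]; yaw=np.arctan2(d[1],d[0]); 
# d points A->B : toward shank
f=d/np.linalg.norm(d); print("centre",c[:2],"dir grip->foot deg",np.degrees(yaw))
a=np.r_[f,0]; n=np.array([-f[1],f[0],0]); C=np.r_[c[:2],34.]
for r in (12,14.5,17):
    t=np.linspace(0,2*np.pi,200)
    ring=np.cos(t)[:,None]*n+np.sin(t)[:,None]*[0,0,1]
    q=proj(p,C+a*45+r*ring,st); m=q-proj(p,C,st)
    ax=proj(p,C+a*60,st)[0]-proj(p,C,st)[0]; ax/=np.linalg.norm(ax); nn=np.array([-ax[1],ax[0]])
    print(r*2,"silhouette width px at mid shank",np.ptp(m@nn), "foot tip crop", (proj(p,C+a*63+r*n*[[1],[-1]],st)-[225,205])*6)
g=(np.array([[330,180],[510,95],[400,305],[577,212]])/6)
print("seen",abs(np.cross(ax,(g[2]-g[0]))),abs(np.cross(ax,(g[3]-g[1]))))
E
python3 meas.py 2>/dev/null
```

```text
[[499.58 229.71]
 [496.17 271.54]
 [540.14 274.99]
 [544.74 233.36]]
[np.float64(41.96881899718441), np.float64(44.10413674646275), np.float64(41.88484520812124), np.float64(45.30910704130071)]
centre [520.16 252.4 ] dir grip->foot deg 95.48125911112103
24 silhouette width px at mid shank 20.94354625187815 foot tip crop [[517.2   87.72]
 [575.55 192.68]]
29.0 silhouette width px at mid shank 25.31045824775435 foot tip crop [[511.03  76.63]
 [581.54 203.46]]
34 silhouette width px at mid shank 29.68090984534141 foot tip crop [[504.85  65.51]
 [587.51 214.22]]
seen 23.87018082518263 22.457616158393144
```

```bash
python3 -m crank '[{"offset":[0.009,-0.007,-0.015],"spin":-7},{"offset":[0.018,-0.014,-0.03],"spin":-14},{"offset":[0.027,-0.02,-0.045],"spin":-21},{"offset":[0.036,-0.027,-0.06],"spin":-28},{"offset":[0.045,-0.034,-0.075],"spin":-35},{"offset":[0.054,-0.04,-0.09],"spin":-42},{"offset":[0.063,-0.047,-0.105],"spin":-49},{"offset":[0.072,-0.054,-0.12],"spin":-56}]'
python3 -m crank '[{"offset":[0,0,-0.02],"spin":-5},{"offset":[0,0,-0.025],"spin":-5},{"offset":[0,0,-0.025],"spin":-5},{"offset":[0,0,-0.025],"spin":-5},{"offset":[0,0,-0.025],"spin":-5},{"offset":[0,0,-0.025],"spin":-5},{"offset":[0,0,-0.025],"spin":-5},{"offset":[0,0,-0.025],"spin":-5}]'
python3 - <<'E'
from h import *
import json
st=manip.read_state(); p=manip.camera("wrist"); save(p,"w2.png"); print(st["joints"],st["eef_rot"])
np.save("w2.npy",dict(p=p,st=st),allow_pickle=True)
q=proj(p,[520,255,45],st)[0]; print(q)
x,y=(q-[80,60]).astype(int); x=max(x,0);y=max(y,0); print(x,y)
i=cv2.imread("pics/w2.png")[y:y+120,x:x+160]
cv2.imwrite("pics/w2c.png",cv2.convertScaleAbs(cv2.resize(i,None,fx=5,fy=5,interpolation=cv2.INTER_CUBIC),alpha=1.3,beta=10))
E
```

```text
clock: 2.83
eef_pos: [518.6, 240.6, 134.9]
eef_rot: [3.141, -0.0, 1.745]
wrist_force: [1.0, 1.4, -0.5]
finger_gap: 93.8
clock: 3.5
eef_pos: [518.7, 240.8, 110.5]
eef_rot: [3.14, -0.0, 1.658]
wrist_force: [0.4, 0.5, 1.0]
finger_gap: 93.9
[3.70521089e-01 4.40204061e-01 1.56085443e+00 1.48716465e-04
 1.13931778e+00 2.83018298e-01] [ 3.14046241e+00 -4.69464964e-04  1.65823727e+00]
[278.31175474 202.30403249]
198 142
```

View pics/w2c.png

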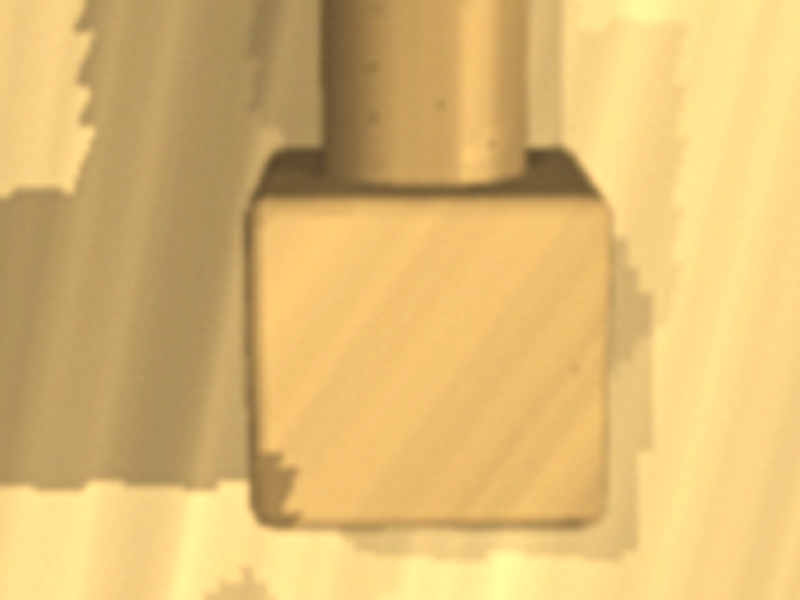

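```bash
python3 - <<'E'
from h import *
np.set_printoptions(precision=1,suppress=True)
d=np.load("w2.npy",allow_pickle=True).item(); p,st=d["p"],d["st"]
c=lambda *a: np.array(a)/5+[198,142]-.4
W=back(p,[c(430,361),c(252,361),c(608,361),c(430,197),c(430,525)],58,st); print(W, st["eef_pos"])
S=back(p,[c(322,100),c(526,100),c(424,100)],34,st); print(S,np.linalg.norm(S[0]-S[1]))
E
```

```text
[[523.8 250.6  58. ]
 [500.5 248.5  58. ]
 [547.1 252.6  58. ]
 [521.7 272.3  58. ]
 [525.9 227.9  58. ]] [518.7 240.8 110.5]
[[506.3 280.6  34. ]
 [534.7 283.1  34. ]
 [520.5 281.8  34. ]] 28.541424470342463
```

```bash
python3 -m crank '[{"offset":[0.006,-0.0035,-0.02],"spin":0},{"offset":[0.006,-0.0035,-0.04],"spin":0},{"offset":[0.006,-0.0035,-0.06],"spin":0},{"offset":[0.006,-0.0035,-0.08],"spin":0},{"offset":[0.006,-0.0035,-0.09],"spin":0},{"offset":[0.006,-0.0035,-0.095],"spin":0},{"offset":[0.006,-0.0035,-0.095],"spin":0},{"offset":[0.006,-0.0035,-0.095],"spin":0}]'
python3 -m crank '[{"offset":[0,0,0],"spin":0},{"offset":[0,0,0],"spin":0},{"offset":[0,0,0],"spin":0},{"offset":[0,0,0],"spin":0},{"offset":[0,0,0],"spin":0},{"offset":[0,0,0],"spin":0},{"offset":[0,0,0],"spin":0},{"offset":[0,0,0],"spin":0}]' 0.3 4
python3 -m crank '[{"offset":[0,0,0.01],"spin":0},{"offset":[0,0,0.02],"spin":0},{"offset":[0,0,0.03],"spin":0},{"offset":[0,0,0.04],"spin":0},{"offset":[0,0,0.05],"spin":0},{"offset":[0,0,0.06],"spin":0},{"offset":[0,0,0.07],"spin":0},{"offset":[0,0,0.07],"spin":0}]'
python3 - <<'E'
from h import *
p=manip.camera("side"); q=proj(p,[520,250,80])[0]; print(q); save(p,"s3.png")
a=cv2.imread("pics/s3.png"); x,y=(q-[60,50]).astype(int); y=max(y,0)
a=cv2.resize(a[y:y+100,x:x+100],(400,400),interpolation=cv2.INTER_CUBIC)
p=manip.camera("wrist"); save(p,"w3.png"); b=cv2.imread("pics/w3.png")[120:320,180:380]
cv2.imwrite("pics/c3.png",cv2.convertScaleAbs(np.hstack([a,cv2.resize(b,(400,400))]),alpha=1.4,beta=10))
E
```

```text
clock: 4.22
eef_pos: [525.1, 237.4, 16.1]
eef_rot: [3.14, -0.001, 1.658]
wrist_force: [0.3, -0.4, 0.0]
finger_gap: 93.9
clock: 4.88
eef_pos: [525.2, 237.4, 16.2]
eef_rot: [3.14, -0.001, 1.658]
wrist_force: [0.6, 1.0, -0.1]
finger_gap: 48.0
clock: 5.55
eef_pos: [526.0, 237.8, 88.7]
eef_rot: [3.137, -0.002, 1.658]
wrist_force: [0.9, 0.8, -1.6]
finger_gap: 48.0
[216.38715155 157.7432217 ]
```

View pics/c3.png

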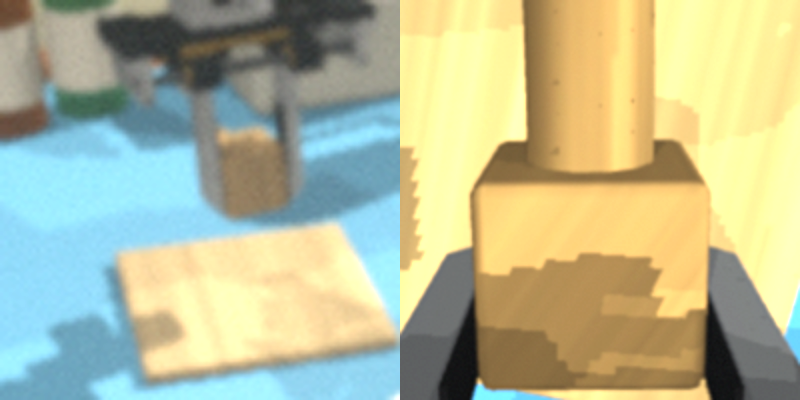

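```bash
python3 -m crank '[{"offset":[0,0,0],"spin":0},{"offset":[0,0,0],"spin":0},{"offset":[0,0,0.04],"spin":0},{"offset":[0,0,0.08],"spin":0},{"offset":[0,0,0.04],"spin":0},{"offset":[0,0,0.0],"spin":0},{"offset":[0,0,0.04],"spin":0},{"offset":[0,0,0.04],"spin":0}]' 0.3 3
python3 - <<'E'
from h import *
p=manip.camera("wrist"); save(p,"w4.png"); 
a,b=[cv2.imread(f"pics/w{k}.png")[60:360,130:430] for k in (3,4)]
cv2.imwrite("pics/c4.png",cv2.convertScaleAbs(np.hstack([a,b]),alpha=1.4,beta=10))
E
```

```text
clock: 6.32
eef_pos: [525.7, 237.6, 126.8]
eef_rot: [3.141, -0.0, 1.658]
wrist_force: [0.5, 0.0, 1.7]
finger_gap: 48.0
```

View pics/c4.png

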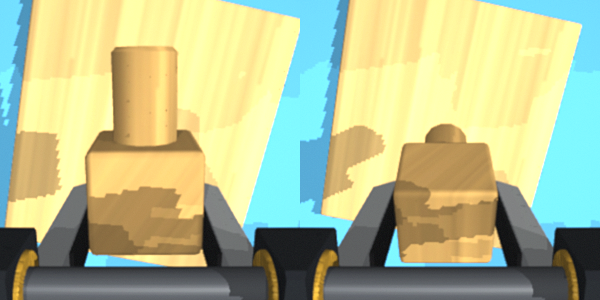

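```bash
python3 -m crank '[{"offset":[0,0,0.04],"spin":0},{"offset":[0,0,0.0],"spin":0},{"offset":[0,0,-0.02],"spin":0},{"offset":[0,0,0.02],"spin":0},{"offset":[0,0,0.04],"spin":0},{"offset":[0,0,0.0],"spin":0},{"offset":[0,0,-0.02],"spin":0},{"offset":[0,0,0.0],"spin":0}]'
python3 - <<'E'
from h import *
p=manip.camera("wrist"); save(p,"w5.png"); b=cv2.imread("pics/w5.png")[60:360,130:430]
s=manip.camera("side"); st=manip.read_state(); save(s,"s5.png"); q=proj(s,np.array(st["eef_pos"])+[0,0,0])[0].astype(int)
a=cv2.imread("pics/s5.png")[max(q[1]-30,0):q[1]+45,q[0]-38:q[0]+37]
cv2.imwrite("pics/c5.png",cv2.convertScaleAbs(np.hstack([cv2.resize(a,(300,300)),b]),alpha=1.4,beta=10))
E
```

```text
clock: 7.03
eef_pos: [523.6, 236.8, 121.7]
eef_rot: [-3.139, 0.001, 1.658]
wrist_force: [0.0, -0.7, -3.0]
finger_gap: 48.1
```

View pics/c5.png

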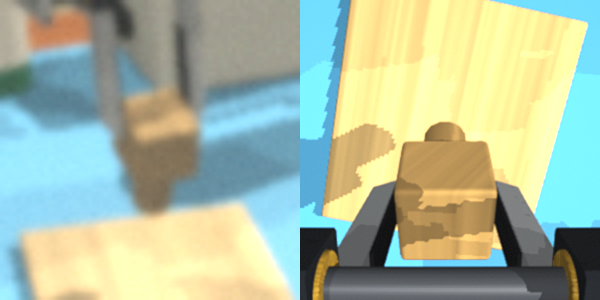

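```bash
cat > fit.py <<'E'
from h import *
from scipy.optimize import least_squares
def fit(p,uv,h0=(60,13,0)):
    # tool-frame: x=f dir (tool x), z down. pixel rows of: far edge, mid edge, near edge ; 2 each
    E=np.linalg.inv(np.array(p["hand_eye"])); q=dict(p); q["extrinsics"]=E
    def mod(v):
        th,cx,cz=v; t=np.radians(th)   # th = angle of shank below horizontal
        a=np.array([np.cos(t),0,np.sin(t)]); u=np.array([np.sin(t),0,-np.cos(t)]); C=np.array([cx,0,-19+cz]); b=22.5;
        P=[C+a*23*s+u*24*w+np.array([0,24*k,0]) for s,w in ((1,1),(-1,1),(-1,-1)) for k in (1,-1)]
        return proj(q,np.array(P))
    rows=lambda m: np.r_[m[0:2,1].mean(),m[2:4,1].mean(),m[4:6,1].mean(),abs(m[0,0]-m[1,0]),abs(m[2,0]-m[3,0]),abs(m[4,0]-m[5,0])]
    y=rows(np.array(uv,float)); r=least_squares(lambda v: rows(mod(v))-y,h0); return r.x,r.fun
if __name__=="__main__":
    np.set_printoptions(precision=1,suppress=True)
    p=manip.camera("wrist")
    print(fit(p,[(232,202),(318,202),(227,249),(324,252),(230,318),(323,320)]))
    print(fit(p,[(230,203),(318,203),(226,249),(326,252),(229,320),(324,320)],(30,13,0)))
E
python3 fit.py
```

```text
(array([73. , -6.2, 31.1]), array([-0.7, -0.7,  1.4, -3.3,  4.5, -4.5]))
(array([73.7, -5.2, 27.3]), array([-1.8, -0.7,  2.5, -3.9,  3.8, -4.5]))
```

```bash
python3 -m crank '[{"offset":[0,0,-0.01],"spin":0},{"offset":[0,0,-0.02],"spin":0},{"offset":[0,0,-0.03],"spin":0},{"offset":[0,0,-0.037],"spin":0},{"offset":[0,0,-0.042],"spin":0},{"offset":[0,0,-0.045],"spin":0},{"offset":[0,0,-0.045],"spin":0},{"offset":[0,0,-0.045],"spin":0}]'
python3 -m crank '[{"offset":[0,0,-0.001],"spin":0},{"offset":[0,0,-0.002],"spin":0},{"offset":[0,0,-0.003],"spin":0},{"offset":[0,0,-0.004],"spin":0},{"offset":[0,0,-0.005],"spin":0},{"offset":[0,0,-0.005],"spin":0},{"offset":[0,0,-0.005],"spin":0},{"offset":[0,0,-0.005],"spin":0}]'
python3 - <<'E'
from h import *
print(manip.read_state()["wrist_force"],manip.read_state()["moment"])
p=manip.camera("wrist"); save(p,"w6.png"); b=cv2.imread("pics/w6.png")[60:360,130:430]
cv2.imwrite("pics/c6.png",cv2.convertScaleAbs(cv2.resize(b,(600,600),interpolation=cv2.INTER_CUBIC),alpha=1.4,beta=10))
E
```

```text
clock: 7.85
eef_pos: [527.6, 238.4, 84.9]
eef_rot: [3.131, -0.003, 1.658]
wrist_force: [-0.0, 0.5, -1.4]
finger_gap: 48.1
clock: 8.52
eef_pos: [527.6, 238.4, 79.9]
eef_rot: [3.131, -0.003, 1.658]
wrist_force: [1.5, -0.3, -1.1]
finger_gap: 47.8
[ 1.49135678 -0.25172032 -1.0854046 ] [-0.0940997   0.05678409 -0.00443414]
```

```bash
for i in 1; do python3 -m crank '[{"offset":[0,0,-0.001],"spin":0},{"offset":[0,0,-0.002],"spin":0},{"offset":[0,0,-0.003],"spin":0},{"offset":[0,0,-0.004],"spin":0},{"offset":[0,0,-0.005],"spin":0},{"offset":[0,0,-0.005],"spin":0},{"offset":[0,0,-0.005],"spin":0},{"offset":[0,0,-0.005],"spin":0}]'; done
python3 -m crank '[{"offset":[0,0,-0.001],"spin":0},{"offset":[0,0,-0.002],"spin":0},{"offset":[0,0,-0.003],"spin":0},{"offset":[0,0,-0.004],"spin":0},{"offset":[0,0,-0.004],"spin":0},{"offset":[0,0,-0.004],"spin":0},{"offset":[0,0,-0.004],"spin":0},{"offset":[0,0,-0.004],"spin":0}]'
python3 - <<'E'
from h import *
p=manip.camera("wrist"); save(p,"w6.png"); b=cv2.imread("pics/w6.png")[60:360,130:430]
cv2.imwrite("pics/c6.png",cv2.convertScaleAbs(cv2.resize(b,(600,600),interpolation=cv2.INTER_CUBIC),alpha=1.4,beta=10))
E
```

```text
clock: 9.23
eef_pos: [527.6, 238.4, 74.8]
eef_rot: [3.131, -0.003, 1.658]
wrist_force: [0.1, -0.8, 3.7]
finger_gap: 47.7
clock: 9.9
eef_pos: [527.5, 238.3, 70.6]
eef_rot: [3.132, -0.003, 1.658]
wrist_force: [-0.8, 0.0, 1.5]
finger_gap: 48.1
```

View pics/c6.png

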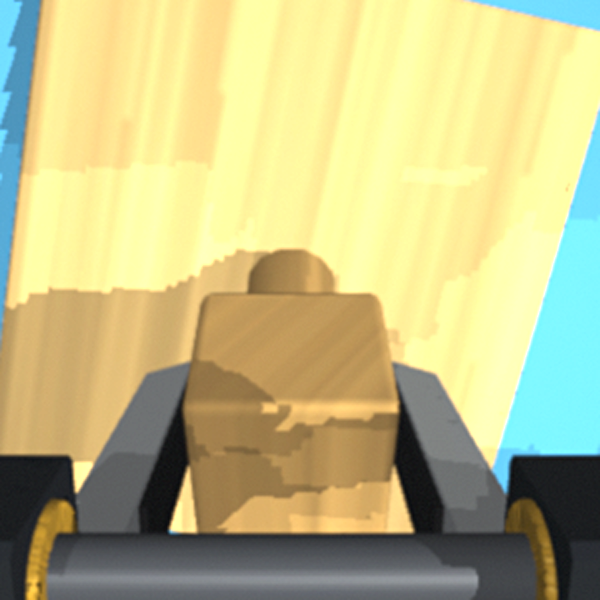

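```bash
python3 -m crank '[{"offset":[0,0.004,-0.001],"spin":0},{"offset":[-0.001,0.008,-0.001],"spin":0},{"offset":[-0.001,0.012,-0.001],"spin":0},{"offset":[-0.001,0.015,-0.001],"spin":0},{"offset":[-0.001,0.018,-0.001],"spin":0},{"offset":[-0.002,0.022,-0.001],"spin":0},{"offset":[-0.002,0.025,-0.001],"spin":0},{"offset":[-0.002,0.025,-0.001],"spin":0}]'
python3 - <<'E'
from h import *
p=manip.camera("wrist"); save(p,"w7.png"); b=cv2.imread("pics/w7.png")[60:360,130:430]
s=manip.camera("side"); st=manip.read_state(); save(s,"s7.png"); q=proj(s,np.array(st["eef_pos"])+[0,0,0])[0].astype(int)
a=cv2.imread("pics/s7.png")[max(q[1]-30,0):q[1]+45,q[0]-38:q[0]+37]
s=manip.camera("scene"); save(s,"x7.png"); q=proj(s,np.array(st["eef_pos"])+[0,0,0])[0].astype(int)
c=cv2.imread("pics/x7.png")[max(q[1]-30,0):q[1]+45,q[0]-38:q[0]+37]
cv2.imwrite("pics/c7.png",cv2.convertScaleAbs(np.hstack([cv2.resize(a,(250,300)),cv2.resize(c,(250,300)),b]),alpha=1.4,beta=10))
E
```

```text
clock: 10.62
eef_pos: [525.4, 264.0, 69.6]
eef_rot: [3.132, -0.003, 1.659]
wrist_force: [0.0, -0.4, -0.5]
finger_gap: 48.2
```

View pics/c7.png

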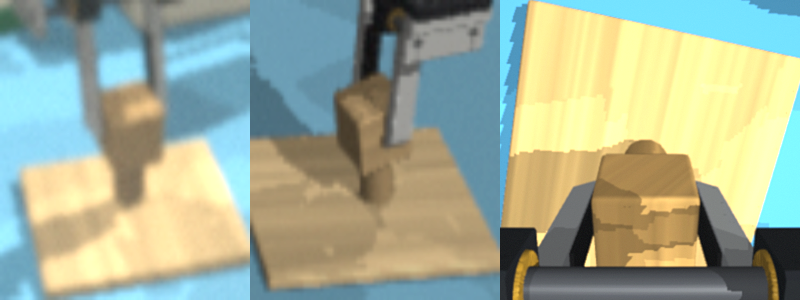

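```bash
cat > fit2.py <<'E'
from h import *
from scipy.optimize import least_squares
def fit2(p,y):  # rows of far edge & mid edge of the block's side face -> theta, s
    q=dict(p); q["extrinsics"]=np.linalg.inv(np.array(p["hand_eye"]))
    def m(v):
        t=np.radians(v[0]); a=np.array([np.cos(t),0,np.sin(t)]); u=np.array([np.sin(t),0,-np.cos(t)]); C=np.array([0,0,-19])+v[1]*a
        return proj(q,np.array([C+a*22+u*24,C-a*22+u*23.]))[:,1]
    return least_squares(lambda v:m(v)-y,(70,13)).x
E
python3 - <<'E'
from fit2 import *
p=manip.camera("wrist"); print(p["fx"])
for y in ((202,250),(207,263),(214,260)): print(y,fit2(p,np.array(y,float)))
s=manip.read_state(); print(s["wrist_force"])
E
```

```text
366.53438186851236
(202, 250) [78.22468094  4.41920299]
(207, 263) [75.67358444 -2.19286451]
(214, 260) [83.23432794 -8.77822875]
[ 0.81350371  0.46109139 -1.34081815]
```

```bash
python3 -m crank '[{"offset":[0,0.002,-0.001],"spin":0},{"offset":[0,0.004,-0.002],"spin":0},{"offset":[0,0.004,-0.003],"spin":0},{"offset":[0,0.004,-0.004],"spin":0},{"offset":[0,0.004,-0.004],"spin":0},{"offset":[0,0.004,-0.004],"spin":0},{"offset":[0,0.004,-0.004],"spin":0},{"offset":[0,0.004,-0.004],"spin":0}]'
python3 - <<'E'
from h import *
np.set_printoptions(precision=2,suppress=True)
F=[]
p=manip.camera("wrist"); save(p,"w8.png"); m=manip.masks_of(p,"tamper29"); 
for d in m[:2]:
    k=d["mask"]; ys,xs=np.where(k); print(d["conf"],k.sum(),xs.min(),xs.max(),ys.min(),ys.max())
    for y in range(ys.min(),ys.max(),6): r=np.where(k[y])[0]; print(y,(r.min(),r.max()) if len(r) else None,end=' ')
for _ in range(6): manip.camera("side"); F.append(manip.read_state()["wrist_force"])
print(np.mean(F,0))
# vertical edge profile in the middle column, horizontal edges
g=cv2.cvtColor(cv2.imread("pics/w8.png"),cv2.COLOR_BGR2GRAY).astype(float)
print([ (y,round(v)) for y,v in zip(range(185,335,2),np.median(g[185:335:2,250:300],1))])
E
```

```text
clock: 11.48
eef_pos: [525.4, 267.2, 65.6]
eef_rot: [3.132, -0.003, 1.658]
wrist_force: [-1.2, 0.5, 2.9]
finger_gap: 48.2
0.89 11894 221 331 205 327
205 (np.int64(270), np.int64(282)) 211 (np.int64(259), np.int64(292)) 217 (np.int64(232), np.int64(317)) 223 (np.int64(230), np.int64(320)) 229 (np.int64(228), np.int64(322)) 235 (np.int64(226), np.int64(324)) 241 (np.int64(225), np.int64(326)) 247 (np.int64(223), np.int64(328)) 253 (np.int64(223), np.int64(329)) 259 (np.int64(222), np.int64(330)) 265 (np.int64(222), np.int64(330)) 271 (np.int64(221), np.int64(331)) 277 (np.int64(222), np.int64(330)) 283 (np.int64(222), np.int64(330)) 289 (np.int64(222), np.int64(329)) 295 (np.int64(223), np.int64(329)) 301 (np.int64(223), np.int64(328)) 307 (np.int64(223), np.int64(327)) 313 (np.int64(224), np.int64(327)) 319 (np.int64(225), np.int64(326)) 325 (np.int64(225), np.int64(325)) [-0.99  0.54  2.69]
[(185, 175), (187, 175), (189, 175), (191, 175), (193, 175), (195, 175), (197, 175), (199, 175), (201, 175), (203, 177), (205, 170), (207, 132), (209, 108), (211, 100), (213, 91), (215, 92), (217, 101), (219, 86), (221, 86), (223, 86), (225, 86), (227, 86), (229, 87), (231, 86), (233, 87), (235, 87), (237, 86), (239, 86), (241, 87), (243, 86), (245, 86), (247, 85), (249, 84), (251, 82), (253, 78), (255, 80), (257, 92), (259, 96), (261, 96), (263, 93), (265, 94), (267, 94), (269, 93), (271, 92), (273, 92), (275, 92), (277, 91), (279, 92), (281, 92), (283, 92), (285, 93), (287, 93), (289, 93), (291, 97), (293, 98), (295, 104), (297, 103), (299, 103), (301, 99), (303, 86), (305, 86), (307, 86), (309, 86), (311, 86), (313, 87), (315, 94), (317, 122), (319, 131), (321, 130), (323, 141), (325, 138), (327, 38), (329, 31), (331, 39), (333, 45)]
```

```bash
cat > fit3.py <<'E'
from h import *
from scipy.optimize import least_squares
def fit3(p,k,far,mid,rows):
    q=dict(p); q["extrinsics"]=np.linalg.inv(np.array(p["hand_eye"]))
    y=np.array(rows); w=np.array([np.ptp(np.where(k[r])[0])+1 for r in y],float)
    def m(v):
        t=np.radians(v[0]); a=np.array([np.cos(t),0,np.sin(t)]); u=np.array([np.sin(t),0,-np.cos(t)]); C=np.array([v[1],0,-19+v[2]])
        P=[C+a*s+u*d for s,d in ((23,24),(-23,24),(-23,-24))]
        L=proj(q,np.array(P)+[0,24,0]); Rr=proj(q,np.array(P)-[0,24,0])
        W=abs(L[:,0]-Rr[:,0]); Y=L[:,1]
        return np.r_[np.interp(y,Y,W)-w, 3*(Y[0]-far),3*(Y[1]-mid)]
    r=least_squares(m,(80,0,15)); return r.x,np.sqrt(np.diag(np.linalg.inv(r.jac.T@r.jac))),r.fun
E
python3 - <<'E'
from fit3 import *
np.set_printoptions(precision=1,suppress=True)
p=manip.camera("wrist"); k=manip.masks_of(p,"tamper29")[0]["mask"]
for far,mid in ((215.5,255),(214,256)): print(*fit3(p,k,far,mid,[222,228,234,240,275,285,295,305,315,322]))
E
```

```text
[83.2 -8.5 14.4] [0.3 0.2 0.5] [ 0.6  0.1  0.7  1.2 -1.4 -1.7 -0.9 -0.2  0.5  1.7  0.3  0.3]
[81.6 -8.1 14.7] [0.3 0.2 0.5] [ 1.4  0.7  1.   1.3 -1.4 -1.7 -1.1 -0.5  0.1  1.2  0.7  0.3]
```

```bash
python3 -m crank '[{"offset":[0,0.002,0],"spin":0},{"offset":[0,0.004,0],"spin":0},{"offset":[-0.001,0.006,-0.001],"spin":0},{"offset":[-0.001,0.008,-0.001],"spin":0},{"offset":[-0.001,0.008,-0.001],"spin":0},{"offset":[-0.001,0.008,-0.001],"spin":0},{"offset":[-0.001,0.008,-0.001],"spin":0},{"offset":[-0.001,0.008,-0.001],"spin":0}]'
cat > q.py <<'E'
from fit3 import *
np.set_printoptions(precision=1,suppress=True)
p=manip.camera("wrist"); save(p,"q.png"); k=manip.masks_of(p,"tamper29")[0]["mask"]
g=cv2.cvtColor(cv2.imread("pics/q.png"),cv2.COLOR_BGR2GRAY).astype(float)
print([ (y,round(v)) for y,v in zip(range(201,275,2),np.median(g[201:275:2,255:295],1))])
w=[(y,int(np.ptp(np.where(k[y])[0]))) for y in range(205,326,4) if k[y].any()]; print(w)
E
python3 q.py
```

```text
clock: 12.65
eef_pos: [524.4, 275.2, 64.5]
eef_rot: [3.132, -0.003, 1.658]
wrist_force: [0.4, 1.0, -0.2]
finger_gap: 48.3
[(201, 175), (203, 176), (205, 176), (207, 176), (209, 176), (211, 178), (213, 170), (215, 138), (217, 82), (219, 78), (221, 79), (223, 79), (225, 79), (227, 79), (229, 80), (231, 79), (233, 79), (235, 80), (237, 80), (239, 80), (241, 79), (243, 78), (245, 79), (247, 78), (249, 77), (251, 80), (253, 85), (255, 96), (257, 97), (259, 97), (261, 97), (263, 108), (265, 129), (267, 115), (269, 96), (271, 96), (273, 95)]
[(217, 25), (221, 84), (225, 88), (229, 91), (233, 95), (237, 97), (241, 98), (245, 101), (249, 104), (253, 107), (257, 108), (261, 108), (265, 108), (269, 108), (273, 108), (277, 106), (281, 106), (285, 106), (289, 106), (293, 106), (297, 105), (301, 104), (305, 104), (309, 104), (313, 104), (317, 102), (321, 102), (325, 101)]
```

```bash
python3 - <<'E'
from fit3 import *
np.set_printoptions(precision=1,suppress=True)
p=manip.camera("wrist"); k=manip.masks_of(p,"tamper29")[0]["mask"]
print(*fit3(p,k,219,253.5,[224,228,234,240,275,285,295,305,315,322]))
s=[]
for _ in range(5): manip.camera("side"); s.append(manip.read_state()["wrist_force"])
print(np.mean(s,0))
E
```

```text
[86.7 -9.4 13.3] [0.3 0.2 0.5] [ 0.6  0.4  1.5  1.7 -0.2 -1.2 -0.2 -1.3 -0.3 -0.   0.8  0.3]
[-0.   0.1 -0.4]
```

```bash
python3 -m crank '[{"offset":[0,0.001,-0.001],"spin":0},{"offset":[0,0.003,-0.001],"spin":0},{"offset":[0,0.003,-0.002],"spin":0},{"offset":[0,0.003,-0.002],"spin":0},{"offset":[0,0.003,-0.002],"spin":0},{"offset":[0,0.003,-0.002],"spin":0},{"offset":[0,0.003,-0.002],"spin":0},{"offset":[0,0.003,-0.002],"spin":0}]'
python3 -m crank '[{"offset":[0,0,0],"spin":0},{"offset":[0,0,0],"spin":0},{"offset":[0,0,0],"spin":0},{"offset":[0,0,0],"spin":0},{"offset":[0,0,0],"spin":0},{"offset":[0,0,0],"spin":0},{"offset":[0,0,0],"spin":0},{"offset":[0,0,0],"spin":0}]' 0.6
python3 q.py
python3 - <<'E'
from h import *
b=cv2.imread("pics/q.png")[60:360,130:430]
s=manip.camera("side"); st=manip.read_state(); save(s,"s9.png"); q=proj(s,np.array(st["eef_pos"]))[0].astype(int)
a=cv2.imread("pics/s9.png")[max(q[1]-30,0):q[1]+45,q[0]-38:q[0]+37]
cv2.imwrite("pics/c9.png",cv2.convertScaleAbs(np.hstack([cv2.resize(a,(300,300)),b]),alpha=1.4,beta=10))
E
```

```text
clock: 13.77
eef_pos: [524.4, 278.2, 62.6]
eef_rot: [3.132, -0.003, 1.658]
wrist_force: [-1.7, 1.6, 4.1]
finger_gap: 47.7
clock: 14.43
eef_pos: [524.5, 278.2, 62.7]
eef_rot: [3.132, -0.003, 1.658]
wrist_force: [0.5, 0.2, 0.1]
finger_gap: 56.4
[(201, 174), (203, 174), (205, 174), (207, 174), (209, 175), (211, 175), (213, 175), (215, 175), (217, 164), (219, 84), (221, 70), (223, 71), (225, 72), (227, 71), (229, 72), (231, 72), (233, 72), (235, 72), (237, 72), (239, 71), (241, 70), (243, 73), (245, 82), (247, 94), (249, 96), (251, 98), (253, 102), (255, 106), (257, 106), (259, 100), (261, 96), (263, 97), (265, 97), (267, 97), (269, 97), (271, 97), (273, 96)]
[(217, 55), (221, 86), (225, 90), (229, 93), (233, 97), (237, 100), (241, 103), (245, 106), (249, 108), (253, 110), (257, 110), (261, 110), (265, 110), (269, 109), (273, 109), (277, 108), (281, 108), (285, 108), (289, 108), (293, 107), (297, 107), (301, 107), (305, 107), (309, 107), (313, 106), (317, 105), (321, 103), (325, 102)]
```

```bash
python3 -m crank '[{"offset":[0,0,0],"spin":0},{"offset":[0,0,0],"spin":0},{"offset":[0,0,0],"spin":0},{"offset":[0,0,0.01],"spin":0},{"offset":[0,0,0.03],"spin":0},{"offset":[0,0,0.05],"spin":0},{"offset":[0,0,0.07],"spin":0},{"offset":[0,0,0.07],"spin":0}]' 1
python3 - <<'E'
from h import *
st=manip.read_state(); p=manip.camera("wrist"); save(p,"w10.png")
np.save("w10.npy",dict(p=p,st=st),allow_pickle=True)
b=cv2.imread("pics/w10.png"); q=proj(p,[523,268,96],st)[0].astype(int); print(q,st["eef_pos"],st["eef_rot"])
b=b[q[1]-70:q[1]+70,q[0]-70:q[0]+70]
s=manip.camera("side"); save(s,"s10.png"); q=proj(s,[523,268,60])[0].astype(int)
a=cv2.imread("pics/s10.png")[q[1]-38:q[1]+37,q[0]-38:q[0]+37]
cv2.imwrite("pics/c10.png",cv2.convertScaleAbs(np.hstack([cv2.resize(b,(560,560),interpolation=cv2.INTER_CUBIC),cv2.resize(a,(240,560))]),alpha=1.3,beta=10))
E
```

```text
clock: 15.25
eef_pos: [525.9, 278.9, 137.5]
eef_rot: [3.126, -0.005, 1.658]
wrist_force: [1.2, 1.1, 0.6]
finger_gap: 93.9
[267 248] [525.93067307 278.93461944 137.50664737] [ 3.12590042 -0.00511347  1.65802702]
```

View pics/c10.png

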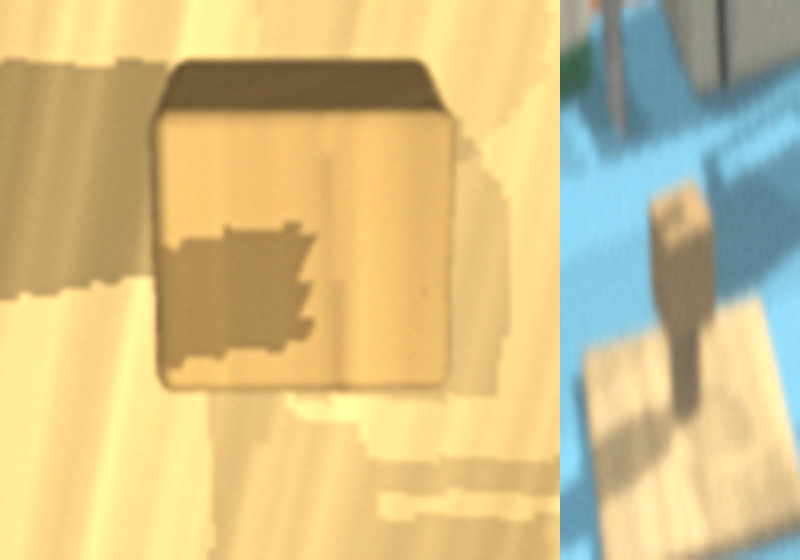

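```bash
python3 - <<'E'
from h import *
np.set_printoptions(precision=1,suppress=True)
d=np.load("w10.npy",allow_pickle=True).item(); p,st=d["p"],d["st"]
c=lambda *a: np.array(a)/4+[197,178]-.4
W=back(p,[c(305,249),c(155,120),c(455,120),c(159,380),c(451,380),c(305,108),c(305,390)],96,st); print(W)
v=W[2]-W[1]; print(np.degrees(np.arctan2(v[1],v[0])),np.linalg.norm(v)); s=manip.read_state(); print(s["eef_pos"],s["eef_rot"],s["clock"])
p=manip.camera("wrist")
for n in ("scene","side"):
    p=manip.camera(n)
    for t in ("rack_top","rack_hole2"):
        print(n,t,[(np.array(d["location"]),round(d["conf"],2)) for d in manip.search_frame(p,t)][:2])
E
```

```text
[[525.8 274.1  96. ]
 [500.7 293.2  96. ]
 [547.3 297.2  96. ]
 [504.1 249.8  96. ]
 [551.6 253.7  96. ]
 [523.8 297.1  96. ]
 [527.9 250.   96. ]]
4.859082295493657 46.75187132952657
[524.6 278.3 133.5] [ 3.1 -0.   1.7] 15.35
scene rack_top [(array([ 512.3, -283.8,   48.5]), 0.93)]
scene rack_hole2 [(array([ 517. , -285.3,   50.7]), 0.85), (array([600.3,  -1.3,  11.8]), 0.18)]
side rack_top [(array([ 486.9, -315.9,   51.7]), 0.83)]
side rack_hole2 [(array([ 493. , -315.5,   55.2]), 0.78), (array([517.1, 248.6,  71.4]), 0.51)]
```

```bash
python3 -m crank '[{"offset":[0.001,-0.004,-0.02],"spin":0},{"offset":[0.001,-0.004,-0.04],"spin":0},{"offset":[0.001,-0.004,-0.06],"spin":0},{"offset":[0.001,-0.004,-0.07],"spin":0},{"offset":[0.001,-0.004,-0.076],"spin":0},{"offset":[0.001,-0.004,-0.076],"spin":0},{"offset":[0.001,-0.004,-0.076],"spin":0},{"offset":[0.001,-0.004,-0.076],"spin":0}]'
python3 -m crank '[{"offset":[0,0,0],"spin":0},{"offset":[0,0,0],"spin":0},{"offset":[0,0,0],"spin":0},{"offset":[0,0,0],"spin":0},{"offset":[0,0,0],"spin":0},{"offset":[0,0,0],"spin":0},{"offset":[0,0,0],"spin":0},{"offset":[0,0,0],"spin":0}]' 0.3 15
python3 -m crank '[{"offset":[0,0,0.01],"spin":0},{"offset":[0,0,0.03],"spin":0},{"offset":[0,0,0.05],"spin":0},{"offset":[0,0,0.07],"spin":0},{"offset":[0,0,0.085],"spin":0},{"offset":[0,0,0.095],"spin":0},{"offset":[0,0,0.095],"spin":0},{"offset":[0,0,0.095],"spin":0}]'
```

```text
clock: 16.37
eef_pos: [525.8, 274.4, 57.1]
eef_rot: [3.131, -0.003, 1.658]
wrist_force: [0.3, 0.1, -0.2]
finger_gap: 94.1
clock: 17.03
eef_pos: [525.7, 274.4, 57.1]
eef_rot: [3.132, -0.003, 1.658]
wrist_force: [0.4, -0.1, -0.1]
finger_gap: 48.1
clock: 17.7
eef_pos: [525.6, 274.4, 152.1]
eef_rot: [3.131, -0.003, 1.658]
wrist_force: [0.3, 0.2, -1.8]
finger_gap: 48.4
```

```bash
python3 -m crank '[{"offset":[0,-0.02,0],"spin":0},{"offset":[0,-0.055,0],"spin":0},{"offset":[0,-0.095,0],"spin":0},{"offset":[0,-0.135,0],"spin":0},{"offset":[0,-0.175,0],"spin":0},{"offset":[0,-0.205,0],"spin":0},{"offset":[0,-0.22,0],"spin":0},{"offset":[0,-0.22,0],"spin":0}]'
python3 -m crank '[{"offset":[0,-0.02,0],"spin":0},{"offset":[0,-0.055,0],"spin":0},{"offset":[0,-0.095,0],"spin":0},{"offset":[0,-0.135,0],"spin":0},{"offset":[0,-0.175,0],"spin":0},{"offset":[0,-0.205,0],"spin":0},{"offset":[0,-0.22,0],"spin":0},{"offset":[0,-0.22,0],"spin":0}]'
python3 -m crank '[{"offset":[0,-0.02,0],"spin":0},{"offset":[0,-0.055,0],"spin":0},{"offset":[-0.005,-0.095,0],"spin":0},{"offset":[-0.01,-0.135,0],"spin":0},{"offset":[-0.015,-0.175,0],"spin":0},{"offset":[-0.02,-0.205,0],"spin":0},{"offset":[-0.02,-0.22,0],"spin":0},{"offset":[-0.02,-0.22,0],"spin":0}]'
python3 - <<'E'
from h import *
np.set_printoptions(precision=1,suppress=True)
st=manip.read_state(); p=manip.camera("wrist"); save(p,"w11.png"); np.save("w11.npy",dict(p=p,st=st),allow_pickle=True)
print(st["eef_pos"],st["eef_rot"])
for t in ("rack_top","rack_hole2"): print([(np.array(d["location"]),round(d["conf"],2)) for d in manip.search_frame(p,t)][:2])
m=manip.masks_of(p,"rack_top")[0]["mask"]; np.save("m11.npy",m); ys,xs=np.where(m); print(xs.min(),xs.max(),ys.min(),ys.max())
E
```

```text
clock: 18.37
eef_pos: [525.1, 51.6, 151.0]
eef_rot: [3.133, -0.003, 1.655]
wrist_force: [-0.3, 0.3, -1.1]
finger_gap: 47.7
clock: 19.03
eef_pos: [524.8, -170.2, 149.8]
eef_rot: [3.135, -0.003, 1.652]
wrist_force: [0.2, -0.2, -1.7]
finger_gap: 48.3
clock: 19.7
eef_pos: [504.7, -391.3, 148.4]
eef_rot: [3.136, -0.004, 1.65]
wrist_force: [0.0, -0.4, -0.8]
finger_gap: 48.4
[ 504.7 -391.3  148.4] [ 3.1 -0.   1.7]
[(array([ 506.2, -307.2,   56.9]), 0.76)]
[(array([ 502.7, -309. ,   56.2]), 0.66)]
199 354 0 219
```

```bash
python3 - <<'E'
from h import *
b=cv2.imread("pics/w11.png")[0:235,170:400]
b=cv2.convertScaleAbs(cv2.resize(b,(587,600),interpolation=cv2.INTER_CUBIC),alpha=2.5,beta=0)
cv2.imwrite("pics/c11.png",b)
E
```

```text
(no output)
```

View pics/c11.png

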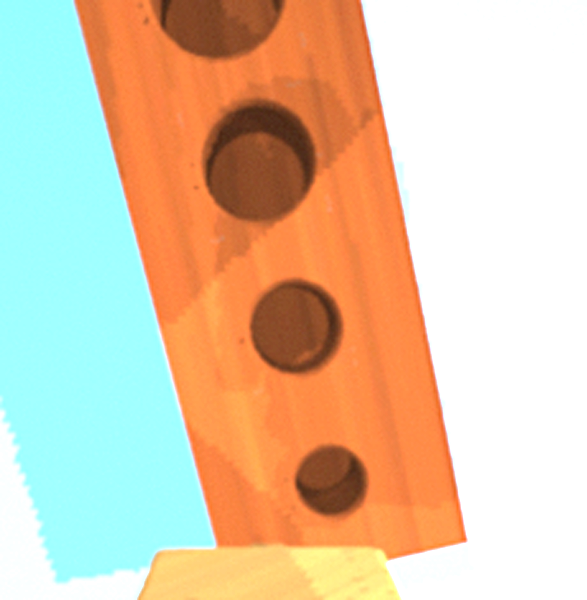

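```bash
cat > holes.py <<'E'
from h import *
from scipy.optimize import least_squares
def holes(p,st,guess):
    # refine rack pose (x,y of hole2, yaw) by maximising dark-inside/bright-outside contrast on the mouths at z=55
    g=cv2.GaussianBlur(p["pixels"][:,:,0].astype(np.float32),(0,0),0.7)
    t=np.linspace(0,2*np.pi,120,endpoint=False)
    D={0:20.5,1:25.5,2:30.5,3:35.5}
    from scipy.optimize import minimize
    def cost(v,ks=(0,1,2)):
        s=0; a=np.array([-np.sin(v[2]),np.cos(v[2])])
        for k in ks:
            c=v[:2]+a*46*(k-2)
            for r,sg in ((D[k]/2-1.,1),(D[k]/2+2.2,-1)):
                P=np.c_[c[0]+r*np.cos(t),c[1]+r*np.sin(t),np.full(120,55.)]
                q=proj(p,P,st).astype(np.float32)
                s+=sg*cv2.remap(g,q[None,:,0],q[None,:,1],cv2.INTER_LINEAR).mean()
        return s
    best=None
    for dx in (-3,0,3):
        for dy in (-3,0,3):
            r=minimize(cost,[guess[0]+dx,guess[1]+dy,guess[2]],method="Nelder-Mead",options=dict(initial_simplex=[[guess[0]+dx+a,guess[1]+dy+b,guess[2]+c] for a,b,c in((0,0,0),(2,0,0),(0,2,0),(0,0,.03))]))
            if best is None or r.fun<best.fun: best=r
    return best.x,best.fun
if __name__=="__main__":
    np.set_printoptions(precision=2,suppress=True)
    d=np.load("w11.npy",allow_pickle=True).item(); p,st=d["p"],d["st"]
    uv=np.array([[331,480],[297,326],[260,160.5]])/2.553+[170,0]-.3
    W=back(p,uv,55,st); print(W); v=W[2]-W[0]; yaw=np.arctan2(-v[0],v[1]); print(np.degrees(yaw),np.linalg.norm(v))
    print(holes(p,st,[W[2,0],W[2,1],yaw]))
E
python3 holes.py
```

```text
[[ 522.26 -370.57   55.  ]
 [ 508.26 -326.79   55.  ]
 [ 494.2  -283.12   55.  ]]
17.789066384507365 91.84050999047584
(array([ 493.73, -283.52,    0.32]), np.float64(-159.53541564941406))
```

```bash
python3 -m crank '[{"offset":[-0.002,0.01,0],"spin":0},{"offset":[-0.005,0.02,0],"spin":0},{"offset":[-0.008,0.03,0],"spin":0},{"offset":[-0.01,0.04,0],"spin":0},{"offset":[-0.011,0.045,0],"spin":0},{"offset":[-0.011,0.045,0],"spin":0},{"offset":[-0.011,0.045,0],"spin":0},{"offset":[-0.011,0.045,0],"spin":0}]'
python3 - <<'E'
from holes import *
import holes as H
np.set_printoptions(precision=2,suppress=True)
st=manip.read_state(); p=manip.camera("wrist"); save(p,"w12.png"); print(st["eef_pos"],st["eef_rot"])
print(proj(p,[[494,-283.3,55]],st))
# only holes 2,3 (0,1 hidden)
src=open("holes.py").read().replace("ks=(0,1,2)","ks=(2,3)"); ns={"__name__":"x"}; exec(src,ns)
print(ns["holes"](p,st,[494,-283.3,.31]))
for c in ("scene","side"):
    q=manip.camera(c); print(c,ns["holes"](q,None,[494,-283.3,.31]), proj(q,[[494,-283.3,55]]))
E
```

```text
clock: 20.57
eef_pos: [494.7, -343.5, 149.5]
eef_rot: [3.135, -0.004, 1.654]
wrist_force: [0.3, -0.7, -1.2]
finger_gap: 48.3
[ 494.73 -343.47  149.5 ] [ 3.14 -0.    1.65]
[[279.9  132.85]]
(array([ 493.74, -283.61,    0.31]), np.float64(-100.75631713867188))
scene (array([ 499.78, -284.11,    0.29]), np.float64(-4.037693023681641)) [[184.97 205.67]]
side (array([ 491.03, -287.62,    0.3 ]), np.float64(-23.842063903808594)) [[286.53 281.75]]
```

```bash
python3 -m crank '[{"offset":[-0.001,0.01,0],"spin":0},{"offset":[-0.001,0.025,0],"spin":0},{"offset":[-0.001,0.04,0],"spin":0},{"offset":[-0.001,0.053,0],"spin":0},{"offset":[-0.001,0.06,0],"spin":0},{"offset":[-0.001,0.06,0],"spin":0},{"offset":[-0.001,0.06,0],"spin":0},{"offset":[-0.001,0.06,0],"spin":0}]'
python3 -m crank '[{"offset":[0,0,-0.01],"spin":0},{"offset":[0,0,-0.02],"spin":0},{"offset":[0,0,-0.03],"spin":0},{"offset":[0,0,-0.037],"spin":0},{"offset":[0,0,-0.041],"spin":0},{"offset":[0,0,-0.041],"spin":0},{"offset":[0,0,-0.041],"spin":0},{"offset":[0,0,-0.041],"spin":0}]'
```

```text
clock: 21.38
eef_pos: [493.6, -284.0, 149.4]
eef_rot: [3.135, -0.004, 1.653]
wrist_force: [0.5, -0.4, -1.6]
finger_gap: 48.3
clock: 22.05
eef_pos: [493.8, -284.1, 108.8]
eef_rot: [3.135, -0.004, 1.653]
wrist_force: [0.3, 0.2, -1.6]
finger_gap: 48.2
```

Correct y by +0.7 mm and lower gently in small steps.

```bash
python3 -m crank '[{"offset":[0,0.0007,0],"spin":0},{"offset":[0,0.0007,-0.001],"spin":0},{"offset":[0,0.0007,-0.002],"spin":0},{"offset":[0,0.0007,-0.003],"spin":0},{"offset":[0,0.0007,-0.004],"spin":0},{"offset":[0,0.0007,-0.005],"spin":0},{"offset":[0,0.0007,-0.006],"spin":0},{"offset":[0,0.0007,-0.006],"spin":0}]'
python3 -m crank '[{"offset":[0,0,-0.0005],"spin":0},{"offset":[0,0,-0.001],"spin":0},{"offset":[0,0,-0.0015],"spin":0},{"offset":[0,0,-0.002],"spin":0},{"offset":[0,0,-0.0025],"spin":0},{"offset":[0,0,-0.003],"spin":0},{"offset":[0,0,-0.003],"spin":0},{"offset":[0,0,-0.003],"spin":0}]'
```

```text
clock: 22.72
eef_pos: [493.7, -283.4, 102.5]
eef_rot: [3.135, -0.004, 1.653]
wrist_force: [-1.3, 1.1, -1.1]
finger_gap: 48.1
clock: 23.38
eef_pos: [493.7, -283.2, 99.4]
eef_rot: [3.135, -0.004, 1.653]
wrist_force: [-0.2, 0.3, -1.8]
finger_gap: 48.5
```

```bash
python3 -m crank '[{"offset":[0,0,-0.001],"spin":0},{"offset":[0,0,-0.002],"spin":0},{"offset":[0,0,-0.003],"spin":0},{"offset":[0,0,-0.004],"spin":0},{"offset":[0,0,-0.005],"spin":0},{"offset":[0,0,-0.006],"spin":0},{"offset":[0,0,-0.006],"spin":0},{"offset":[0,0,-0.006],"spin":0}]'
```

```text
clock: 24.05
eef_pos: [493.6, -283.2, 93.2]
eef_rot: [3.135, -0.004, 1.653]
wrist_force: [-0.4, 1.7, -1.7]
finger_gap: 47.9
```

```bash
python3 - <<'E'
from cell import manip
import numpy as np
F=[];M=[]
for _ in range(6): manip.camera("wrist"); s=manip.read_state(); F.append(s["wrist_force"]); M.append(s["moment"])
print(np.mean(F,0).round(2),np.mean(M,0).round(3))
E
```

```text
[-0.99  1.11 -1.91] [0.183 0.344 0.014]
```

```bash
python3 -m crank '[{"offset":[-0.0003,0.0004,-0.001],"spin":0},{"offset":[-0.0003,0.0004,-0.002],"spin":0},{"offset":[-0.0003,0.0004,-0.004],"spin":0},{"offset":[-0.0003,0.0004,-0.006],"spin":0},{"offset":[-0.0003,0.0004,-0.008],"spin":0},{"offset":[-0.0003,0.0004,-0.01],"spin":0},{"offset":[-0.0003,0.0004,-0.01],"spin":0},{"offset":[-0.0003,0.0004,-0.01],"spin":0}]'
```

```text
clock: 25.02
eef_pos: [493.3, -282.8, 83.2]
eef_rot: [3.135, -0.004, 1.653]
wrist_force: [0.1, 0.3, -1.6]
finger_gap: 48.2
```

```bash
python3 - <<'E'
from cell import manip
import numpy as np
F=[];M=[]
for _ in range(6): manip.camera("wrist"); s=manip.read_state(); F.append(s["wrist_force"]); M.append(s["moment"])
print(np.mean(F,0).round(2),np.mean(M,0).round(3),s["eef_pos"])
E
```

```text
[ 0.07  0.12 -1.32] [-0.074  0.05  -0.01 ] [ 493.31494634 -282.88584107   83.4468534 ]
```

Free now; 21 mm to go.

```bash
python3 -m crank '[{"offset":[0,0,-0.002],"spin":0},{"offset":[0,0,-0.004],"spin":0},{"offset":[0,0,-0.007],"spin":0},{"offset":[0,0,-0.01],"spin":0},{"offset":[0,0,-0.012],"spin":0},{"offset":[0,0,-0.014],"spin":0},{"offset":[0,0,-0.014],"spin":0},{"offset":[0,0,-0.014],"spin":0}]'
python3 -m crank '[{"offset":[0,0,-0.001],"spin":0},{"offset":[0,0,-0.002],"spin":0},{"offset":[0,0,-0.003],"spin":0},{"offset":[0,0,-0.004],"spin":0},{"offset":[0,0,-0.004],"spin":0},{"offset":[0,0,-0.004],"spin":0},{"offset":[0,0,-0.004],"spin":0},{"offset":[0,0,-0.004],"spin":0}]'
```

```text
clock: 25.98
eef_pos: [493.3, -282.9, 69.3]
eef_rot: [3.135, -0.004, 1.653]
wrist_force: [0.2, -1.1, -0.1]
finger_gap: 48.2
clock: 26.65
eef_pos: [493.3, -282.9, 65.4]
eef_rot: [3.135, -0.004, 1.653]
wrist_force: [0.1, -0.3, -1.8]
finger_gap: 48.0
```

```bash
python3 -m crank '[{"offset":[0,0,-0.0005],"spin":0},{"offset":[0,0,-0.001],"spin":0},{"offset":[0,0,-0.0015],"spin":0},{"offset":[0,0,-0.002],"spin":0},{"offset":[0,0,-0.0025],"spin":0},{"offset":[0,0,-0.0025],"spin":0},{"offset":[0,0,-0.0025],"spin":0},{"offset":[0,0,-0.0025],"spin":0}]'
```

```text
clock: 27.32
eef_pos: [493.3, -282.9, 62.9]
eef_rot: [3.135, -0.004, 1.653]
wrist_force: [-0.4, -0.0, -1.9]
finger_gap: 47.6
```

```bash
python3 -m crank '[{"offset":[0,0,-0.0003],"spin":0},{"offset":[0,0,-0.0006],"spin":0},{"offset":[0,0,-0.0009],"spin":0},{"offset":[0,0,-0.001],"spin":0},{"offset":[0,0,-0.001],"spin":0},{"offset":[0,0,-0.001],"spin":0},{"offset":[0,0,-0.001],"spin":0},{"offset":[0,0,-0.001],"spin":0}]'
```

```text
clock: 27.98
eef_pos: [493.3, -282.9, 62.0]
eef_rot: [3.135, -0.004, 1.653]
wrist_force: [-3.2, 0.7, 4.0]
finger_gap: 47.9
```

```bash
python3 -m crank '[{"offset":[0,0,0],"spin":0},{"offset":[0,0,0],"spin":0},{"offset":[0,0,0],"spin":0},{"offset":[0,0,0],"spin":0},{"offset":[0,0,0],"spin":0},{"offset":[0,0,0],"spin":0},{"offset":[0,0,0],"spin":0},{"offset":[0,0,0],"spin":0}]' 0.75
python3 -m crank '[{"offset":[0,0,0.01],"spin":0},{"offset":[0,0,0.03],"spin":0},{"offset":[0,0,0.05],"spin":0},{"offset":[0,0,0.07],"spin":0},{"offset":[0,0,0.085],"spin":0},{"offset":[0,0,0.09],"spin":0},{"offset":[0,0,0.09],"spin":0},{"offset":[0,0,0.09],"spin":0}]'
python3 - <<'E'
from h import *
np.set_printoptions(precision=1,suppress=True)
st=manip.read_state(); p=manip.camera("wrist"); save(p,"w13.png")
m=manip.masks_of(p,"tamper29")[0]; k=m["mask"]; ys,xs=np.where(k); print(m["conf"],xs.min(),xs.max(),ys.min(),ys.max())
r=cv2.minAreaRect(np.c_[xs,ys].astype(np.float32)); print(r)
print([(y,int(np.where(k[y])[0].min()),int(np.where(k[y])[0].max())) for y in range(ys.min(),ys.max(),8)])
for h in (101,105,110):
  f=np.array([np.cos(1.653),np.sin(1.653)]);n=np.array([f[1],-f[0]])
  C=np.array([[*(np.array([493.3,-283])+f*a+n*b),h] for a in(23.5,-23.5) for b in(-24,24)])
  print(h,proj(p,C,st).ravel())
for c in ("scene","side","wrist"):
    q=manip.camera(c)
    print(c,[(np.array(d["location"]),round(d["conf"],2)) for d in manip.search_frame(q,"tamper29")][:4],"saucer",[(np.array(d["location"])) for d in manip.search_frame(q,"saucer")][:1],"whisk",[(np.array(d["location"])) for d in manip.search_frame(q,"whisk")][:1])
E
```

```text
clock: 28.65
eef_pos: [493.3, -282.9, 62.0]
eef_rot: [3.135, -0.004, 1.653]
wrist_force: [-0.1, -0.6, -0.3]
finger_gap: 70.5
clock: 29.32
eef_pos: [493.1, -282.8, 151.7]
eef_rot: [3.136, -0.004, 1.653]
wrist_force: [-0.4, 0.1, -0.6]
finger_gap: 70.5
0.68 239 312 182 264
((275.5, 222.99996948242188), (72.99998474121094, 81.99998474121094), 0.0)
[(182, 290, 295), (190, 242, 308), (198, 239, 312), (206, 239, 311), (214, 239, 311), (222, 239, 311), (230, 239, 311), (238, 239, 311), (246, 240, 310), (254, 240, 311), (262, 241, 309)]
101 [237.2 193.8 311.8 193.8 238.8 262.2 310.  262.1]
105 [236.6 195.  312.5 195.1 238.3 264.4 310.6 264.4]
110 [235.8 196.6 313.3 196.7 237.6 267.4 311.4 267.4]
scene [(array([ 515.8, -281.1,   96.9]), 0.84), (array([787.4, -61.5,  44.1]), 0.75), (array([791.6,  88.7,  47.1]), 0.72)] saucer [array([588.5,  -4.8,   9.3])] whisk [array([429.5, -21.8,  32. ])]
side [(array([761.6, -70.4,  43. ]), 0.92), (array([ 483.8, -306.5,   92.4]), 0.58)] saucer [array([629.6,   2. ,  12.3])] whisk []
wrist [(array([ 491. , -277.5,  103.2]), 0.95)] saucer [] whisk []
```

```bash
python3 -c "
from cell import manip
print(manip.sign_off(), manip.read_state()['clock'])"
```

```text
the job is handed in; nothing more can be done
the job is handed in; nothing more can be done
```

The tamper from the board is in the rack's 29 mm hole, fully home and released. I handed the job in at about 29.6 s of the 72 s allowed, and sign-off reports no verdict.

- **Which tamper:** its shank measured 28.5 mm, so it is the 29 mm one and goes in the middle hole. The search network gave the same hits for all three tamper names, so I relied on the measured diameter.
- **Standing it up:** I gripped it lightly near the free end and jiggled it up and down until it swung shank-down. I then pressed the foot to the board and drew it upright. After letting go, the picture showed it standing free on the board.
- **Putting it away:** I took it again from above, carried it over and lowered it in small steps. Side forces stayed around 1 N on the way down, apart from about 3 N at the end. Contact came at the predicted height (TCP 62.0 mm) with about 4 N.

**Last checks:**
- With the gripper about 50 mm above the tamper's top, its outline in the wrist picture fits a top face at 101 mm, which is the fully-home height. The network's location gave 103 mm, within its accuracy.
- In the scene camera, the two tampers on the slab, the whisk and the saucer are where they were, to within about 5 mm; I did not check the lid on its own.
- The side camera disagreed: its saucer position moved about 20 mm between readings, it missed the whisk, and it found only one of the slab tampers. I took these as detection errors because nothing went near those things.

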